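# Fetch the green glass sample from behind the paint jars

## Robot

A 7-joint arm with a two-finger parallel gripper is mounted at the origin on the work surface. World frame = base frame: x ahead of the robot, y to its left, z up, the work surface at z = 0. Lengths are in m, angles in degrees, forces in N, time in s.
With the tool pointing down it reaches from about 0.35 to 0.775 m from the base axis. Payload 3.1 kg.
Tool frame: the origin (TCP) lies on the centre line of the jaws, within the pads' length; the fingertips stand 17 mm ahead of it and the grasp point (between the pads) lies 2 mm behind it (robot.tip_reach is the distance from the TCP to the fingertips, in m); z points along the fingers, y is the direction in which the jaws open and shut (so a half turn about z gives the same grasp; the last joint's range is limited). The gripper opens to 85 mm and grips with 20 to 120 N. Pads are 22 mm wide; open, the fingers measure 114 mm over their backs; the gripper's body (76 mm by 85 mm) begins 54 mm behind the grasp point. The pads swing forward as they close: fully open they stand 13 mm farther back than shut.
Start: joints at [69.975, 17.813, 0.802, 86.603, -0.252, 75.585, -1.558], TCP at [0.167, -0.524, 0.213] pointing down, gripper open.
Joint ranges: [-154.91, 154.91], [-16.99, 109.72], [-72.82, 74.43], [7.12, 147.25], [-82.49, 262.49], [11.32, 116.49], [-174.64, 174.64]. Speed limits (degrees/s): [159.86, 159.86, 180, 180, 180, 180, 180].

## Interface

Orientations are given as [roll, pitch, yaw] about the fixed x, y, z axes, in that order (R = Rz(yaw) Ry(pitch) Rx(roll)).
In Python, from station import robot, fingers, vision, workorder, recognise gives the robot as it stands. Calls block until the motion is done:
- robot.move_to(position, orientation): joint-space move of the TCP to a pose.
- robot.line_to(position, orientation=None, velocity=0.15, f_stop=None): straight line of the TCP; orientation=None keeps the orientation; velocity is the mean speed in m/s. With f_stop (N) it stops when the force on the tool has changed by that much, and returns True; else False.
- robot.move_j(angles): joint-space move.
- fingers.gripper_to(opening, force=None): opening from 0.0 (shut) to 1.0 (fully open); force is the grip in N (None keeps the last); returns when the fingers have stopped.
- robot.pause(seconds).
- robot.inverse_kinematics(position, orientation): joint angles nearest the present ones, or None.
- vision.grab_frame(name): name is "scene" or "top"; returns the picture (384x512x3 uint8, red, green, blue); there is no depth.
- vision.calibration(name): a dict with "mtx" (3x3 intrinsics, pixels), "k1" (the pictures are not rectified: a ray, as slopes to the right and down, at radius r is drawn at 1 + k1 r^2 times it, then the intrinsics apply), "extrinsics" (4x4, takes a point from world to camera coordinates). Camera axes: x right, y up, looking along -z (the intrinsics and any distortion apply to the point x, -y, -z); pixel columns grow to the right and rows downward; lengths in m; the calibration is good to about 2 mm. A picture is of the moment at which its call begins. calibration takes no time and is no camera call.
A pose or a line that the arm cannot do raises robot.PlanningError and nothing moves.
- workorder.close_job(): hands the job in, once; it reports no verdict.
Trained networks look in the newest picture that a camera, given by its name, has taken for a name from the list of things; names that differ only in an ending like _2 or _b are one class to them, and where a whole thing is asked for, a point or a joint stands for the part that bears it (a point fixed in the world has none). Each returns a list of dicts, best first, with "p" (0 to 1); they miss things now and then, are a little off and sometimes report something else, mostly with a low value. They report only what shows in the picture. A call takes as long as a camera call.
- recognise(label, camera): "rect" ([centre column, centre row, width, height] in pixels, round what is visible of it).
Readings, each from a call of its own:
- robot.current_time_s(): time.
- robot.current_joint_positions(): joint angles.
- robot.current_dq(): joint speeds.
- robot.current_joint_torque(): joint torques, N m.
- robot.current_tool_pos(): TCP position.
- robot.current_eef_rot(): TCP orientation.
- robot.current_contact_force(): force on the tool from outside, world axes, zero at the start.
- robot.current_torque(): the same for the moment, N m.
- robot.current_finger_gap(): opening from 0.0 (shut) to 1.0 (fully open).
Only numpy, scipy, OpenCV 4.12 (cv2) and the standard library are available. Lean on these libraries where they do the work, as an engineer would, in place of code of your own. Each camera call takes 0.05 s, during which the arm holds its last target.

## Task

Move the three paint jars that stand around the green glass sample onto the black rubber mat, upright and wholly on it, without shifting the sample; then fetch the sample and lay it flat inside the black outline on the light box, long side along the outline's, without shifting the amber sample beside it. Only then put each jar back upright and wholly on the disc of its own cap colour. Set everything down rather than dropping it.

Things in the scene. Friction and masses are not known exactly. Their poses are not given: they have to be found in the camera images.
- red_jar: closed white plastic paint jar with a red screw cap and a red band; round, upright, 48 mm in diameter over its whole height of 100 mm (cap included), 160 to 300 g. Origin: centre of its underside, z up.
- yellow_jar: closed white plastic paint jar with a yellow screw cap and a yellow band; round, upright, 48 mm in diameter over its whole height of 100 mm (cap included), 160 to 300 g. Origin: centre of its underside, z up.
- blue_jar: closed white plastic paint jar with a blue screw cap and a blue band; round, upright, 48 mm in diameter over its whole height of 100 mm (cap included), 160 to 300 g. Origin: centre of its underside, z up.
- red_disc: flat round red disc, 68 mm in diameter and 3 mm thick, fixed on the storage board; the red jar's home, on which it stands at the start. Origin: centre of its underside, which lies on the board's top, 8 mm above the table; a jar stands on it with its underside 3 mm above this origin.
- yellow_disc: flat round yellow disc, 68 mm in diameter and 3 mm thick, fixed on the storage board; the yellow jar's home, on which it stands at the start. Origin: centre of its underside, which lies on the board's top, 8 mm above the table; a jar stands on it with its underside 3 mm above this origin.
- blue_disc: flat round blue disc, 68 mm in diameter and 3 mm thick, fixed on the storage board; the blue jar's home, on which it stands at the start. Origin: centre of its underside, which lies on the board's top, 8 mm above the table; a jar stands on it with its underside 3 mm above this origin.
- green_sample: loose glass sample: green glass in a dark metal frame, a flat block 44 mm (its x) by 70 mm (its y) by 16 mm high, 80 to 150 g. It lies on the storage board (wood, 160 x 250 mm, 8 mm thick, with a lip 14 mm high along its far edge, 40 to 50 mm beyond the sample's centre), with the three jars about 65 to 90 mm from it (centre to centre), to its left, right and near side. Origin: centre of its underside, z up.
- lightbox: low fixed light box, 200 mm (its x) by 150 mm (its y), flat white lit top 26 mm above the table, with a printed black rectangular outline, inside 60 mm (x) by 86 mm (y): the place for the green sample, its long side along the light box's y (either way round). Origin: at table height, straight below the centre of the outline (the box reaches from x = -65 to +135 mm and 75 mm either side in y).
- amber_sample: loose glass sample like the green one but amber (44 by 70 by 16 mm), lying on the light box beside the outline, its centre about 87 mm from the outline's centre along the light box's +x, long sides parallel. It is to stay where it is. Origin: centre of its underside.
- side_mat: black rubber mat, the side area: 250 mm (its x) by 120 mm (its y), 4 mm thick, fixed flat on the table, empty at the start; the jars fit on it in a row along its x, 80 mm apart. Origin: centre of its underside.

How it is judged (in metres and radians):
On the way, in this order (a step that is already met when the one before it is completed fails the run):
1. all three jars stand upright and released, wholly on the mat, while the green sample still lies where it was (x of red_jar in the frame of side_mat between -0.105 and 0.105 m and y of red_jar in the frame of side_mat between -0.04 and 0.04 m and z of each of red_jar, yellow_jar, blue_jar in the frame of side_mat below 0.012 m and angle between each of red_jar, yellow_jar, blue_jar's own z axis and vertical below 0.15 rad and contact force between the fingers and red_jar below 0.3 N and linear speed of each of red_jar, yellow_jar, blue_jar below 0.03 m/s and x of yellow_jar in the frame of side_mat between -0.105 and 0.105 m and y of yellow_jar in the frame of side_mat between -0.04 and 0.04 m and contact force between the fingers and yellow_jar below 0.3 N and x of blue_jar in the frame of side_mat between -0.105 and 0.105 m and y of blue_jar in the frame of side_mat between -0.04 and 0.04 m and contact force between the fingers and blue_jar below 0.3 N and distance of green_sample from where it was at the start of the episode below 0.02 m), for 0.2 s.
2. the green sample lies flat and released inside the outline while the jars still stand on the mat (x of green_sample in the frame of lightbox between -0.012 and 0.012 m and y of green_sample in the frame of lightbox between -0.012 and 0.012 m and z of green_sample in the frame of lightbox between 0.02 and 0.032 m and angle between the y axis of green_sample and the y axis of lightbox, either way round below 0.25 rad and angle between green_sample's own z axis and vertical below 0.1 rad and contact force between the fingers and green_sample below 0.3 N and linear speed of each of green_sample, red_jar, yellow_jar, blue_jar below 0.03 m/s and x of red_jar in the frame of side_mat between -0.105 and 0.105 m and y of red_jar in the frame of side_mat between -0.04 and 0.04 m and z of each of red_jar, yellow_jar, blue_jar in the frame of side_mat below 0.012 m and angle between each of red_jar, yellow_jar, blue_jar's own z axis and vertical below 0.15 rad and contact force between the fingers and red_jar below 0.3 N and x of yellow_jar in the frame of side_mat between -0.105 and 0.105 m and y of yellow_jar in the frame of side_mat between -0.04 and 0.04 m and contact force between the fingers and yellow_jar below 0.3 N and x of blue_jar in the frame of side_mat between -0.105 and 0.105 m and y of blue_jar in the frame of side_mat between -0.04 and 0.04 m and contact force between the fingers and blue_jar below 0.3 N), for 0.2 s.
At the end, for the whole second after the job is handed in: the green sample lies flat on the light box within 12 mm of the outline's centre along each side and within 0.25 rad of its direction; each jar stands upright on the disc of its own colour, within 13 mm of its centre; the amber sample is within 12 mm of where it was; all released and at rest (x of green_sample in the frame of lightbox between -0.012 and 0.012 m and y of green_sample in the frame of lightbox between -0.012 and 0.012 m and z of green_sample in the frame of lightbox between 0.02 and 0.032 m and angle between the y axis of green_sample and the y axis of lightbox, either way round below 0.25 rad and angle between each of green_sample, red_jar, yellow_jar, blue_jar's own z axis and vertical below 0.1 rad and contact force between the fingers and green_sample below 0.3 N and linear speed of each of green_sample, red_jar, yellow_jar, blue_jar below 0.03 m/s and horizontal distance between red_jar and red_disc below 0.013 m and z of red_jar in the frame of red_disc below 0.008 m and contact force between the fingers and red_jar below 0.3 N and horizontal distance between yellow_jar and yellow_disc below 0.013 m and z of yellow_jar in the frame of yellow_disc below 0.008 m and contact force between the fingers and yellow_jar below 0.3 N and horizontal distance between blue_jar and blue_disc below 0.013 m and z of blue_jar in the frame of blue_disc below 0.008 m and contact force between the fingers and blue_jar below 0.3 N and distance of amber_sample from where it was at the start of the episode below 0.012 m); the robot touches nothing.
It fails at once if the amber sample is shifted by more than 15 mm (distance of amber_sample from where it was at the start of the episode above 0.015 m).
It fails at once if a jar is tipped over (more than 0.8 rad) (angle between any of red_jar, yellow_jar, blue_jar's own z axis and vertical above 0.8 rad).
It fails at once if a jar or the green sample is dropped (falls free by more than about 25 mm) ((contact force between the fingers and red_jar below 0.05 N and linear speed of red_jar above 0.7 m/s) or (contact force between the fingers and yellow_jar below 0.05 N and linear speed of yellow_jar above 0.7 m/s) or (contact force between the fingers and blue_jar below 0.05 N and linear speed of blue_jar above 0.7 m/s) or (contact force between the fingers and green_sample below 0.05 N and linear speed of green_sample above 0.7 m/s)).
It also fails if it takes over 144 s, if anything falls off the work surface, if the arm or the gripper's body presses on something with over 40 N, if the wrist force passes 120 N, or if a joint passes its speed limit or range.

## Working session

There is one attempt and no reset: what is moved stays moved. The work goes in short steps, each a Python script; the robot and the scene stay as the last script left them, time stands still between calls to the robot, and variables do not carry over. Pictures are saved under pics/ and viewed, and the job is handed in when it is done.

```bash
ls; mkdir -p pics
python3 - <<'E'
from station import robot, fingers, vision, workorder, recognise
import cv2, numpy as np
for n in ("scene","top"):
    im=vision.grab_frame(n); cv2.imwrite(f"pics/{n}0.png",im[:,:,::-1])
    c=vision.calibration(n); print(n,c)
    for l in ["red_jar","yellow_jar","blue_jar","red_disc","yellow_disc","blue_disc","green_sample","lightbox","amber_sample","side_mat"]:
        print(l,[(np.round(d["rect"],1).tolist(),round(d["p"],2)) for d in recognise(l,n)][:3])
print(robot.current_time_s(), robot.current_tool_pos(), robot.current_eef_rot(),robot.tip_reach)
E
```

```text
pics
scene {'mtx': array([[392.49530096,   0.        , 256.71911316],
       [  0.        , 392.49530096, 191.63121451],
       [  0.        ,   0.        ,   1.        ]]), 'k1': -0.014643265136917862, 'extrinsics': array([[-0.60000001,  0.79998085, -0.00553414,  0.31152239],
       [-0.54493142, -0.40362416,  0.73494033,  0.26673615],
       [ 0.58570448,  0.44397993,  0.6781092 , -1.28677245],
       [ 0.        ,  0.        ,  0.        ,  1.        ]])}
red_jar [([271.0, 223.2, 24.0, 43.5], 0.63)]
yellow_jar [([269.1, 183.6, 20.3, 34.7], 0.66)]
blue_jar []
red_disc [([271.8, 245.4, 29.5, 19.8], 0.5)]
yellow_disc [([260.4, 207.7, 3.9, 12.6], 0.55), ([371.2, 241.2, 112.9, 88.3], 0.31)]
blue_disc [([227.8, 205.8, 28.9, 18.2], 0.53)]
green_sample [([244.7, 220.6, 32.6, 29.0], 0.84)]
lightbox [([370.9, 241.1, 111.4, 87.9], 0.63)]
amber_sample [([355.9, 243.2, 38.5, 32.3], 0.7)]
side_mat [([175.6, 151.9, 78.5, 53.8], 0.91), ([225.8, 186.1, 24.4, 44.9], 0.23)]
top {'mtx': array([[423.02813293,   0.        , 250.64174292],
       [  0.        , 423.02813293, 192.74314544],
       [  0. 
[... 271 characters left out ...]
 [ 0.        ,  0.        ,  0.        ,  1.        ]])}
red_jar [([199.9, 171.0, 26.0, 33.2], 0.58)]
yellow_jar []
blue_jar [([272.7, 183.2, 27.2, 31.4], 0.59)]
red_disc [([202.8, 178.2, 34.4, 26.4], 0.73)]
yellow_disc [([229.4, 215.6, 30.9, 24.0], 0.55), ([201.4, 178.4, 31.7, 26.9], 0.54)]
blue_disc [([200.7, 179.2, 31.5, 25.3], 0.17)]
green_sample [([238.8, 183.4, 33.1, 32.9], 0.87), ([199.8, 177.8, 32.3, 25.1], 0.62), ([391.1, 231.8, 79.5, 118.2], 0.36)]
lightbox [([121.7, 239.2, 91.5, 100.9], 0.62)]
amber_sample [([126.5, 213.4, 33.7, 29.1], 0.79)]
side_mat [([201.8, 178.3, 30.3, 26.0], 0.59)]
1.1 [ 0.16668656 -0.52416027  0.21323447] [1.79994369e+02 5.61152491e-04 1.76404016e+01] 0.017
```

View pics/scene0.png

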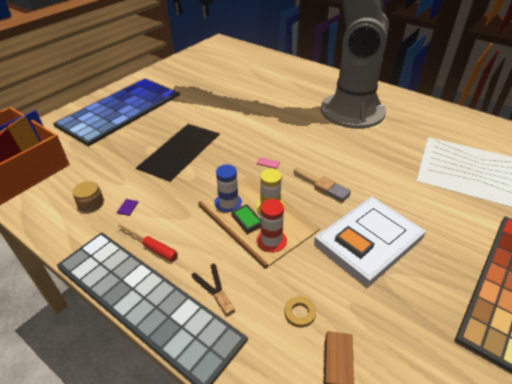

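View pics/top0.png

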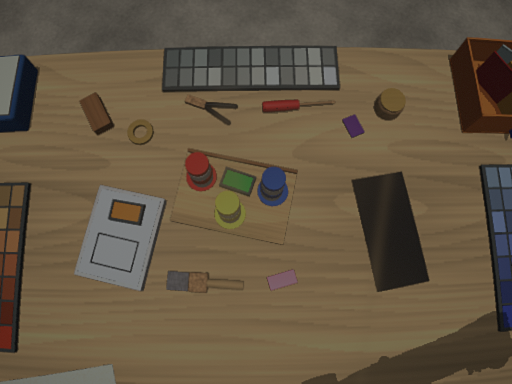

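Run:
```python
import cv2
a=cv2.imread("pics/top0.png")
cv2.imwrite("pics/topz.png",cv2.resize(a[130:300,70:310],None,fx=3.3,fy=3.3,interpolation=cv2.INTER_CUBIC))
cv2.imwrite("pics/topz2.png",cv2.resize(a[150:310,310:500],None,fx=3.5,fy=3.5,interpolation=cv2.INTER_CUBIC))
a=cv2.imread("pics/scene0.png")
cv2.imwrite("pics/scenez.png",cv2.resize(a[110:300,130:430],None,fx=2.6,fy=2.6,interpolation=cv2.INTER_CUBIC))
```

```text
(no output)
```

View pics/topz.png

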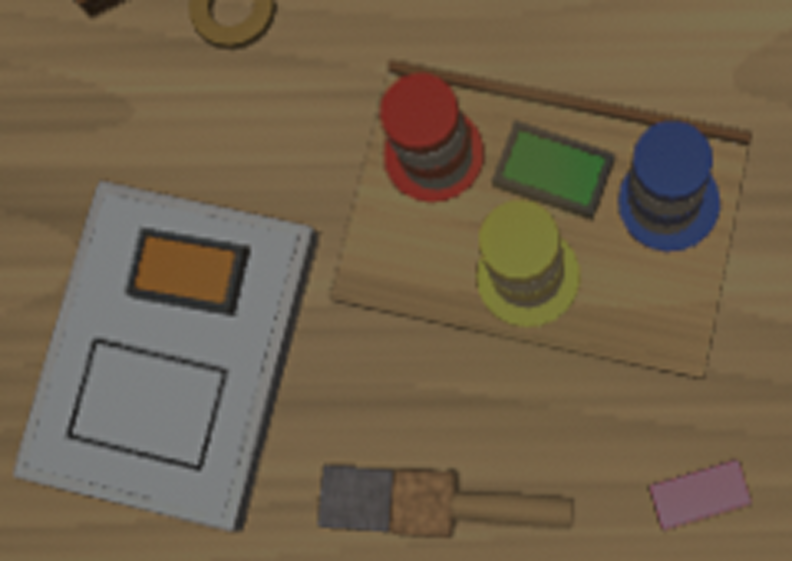

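View pics/topz2.png

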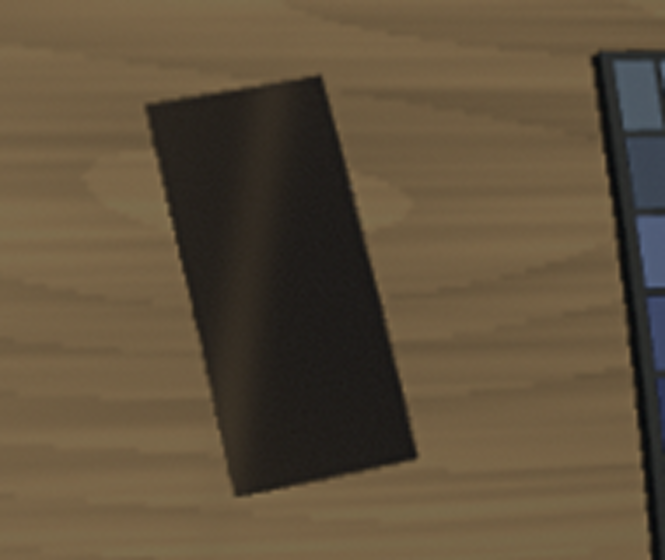

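View pics/scenez.png

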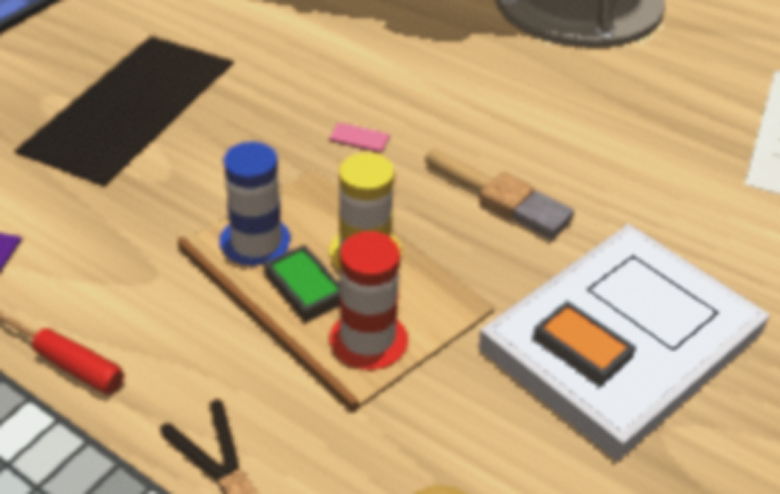

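```bash
cat > h.py <<'E'
import numpy as np, cv2
from station import robot, fingers, vision, workorder, recognise
def ray(n,uv):
    c=vision.calibration(n); K=c["mtx"];k=c["k1"];E=c["extrinsics"]
    p=cv2.undistortPoints(np.array([[uv]],float),K,np.array([k,0,0,0.]),None)[0,0]
    d=E[:3,:3].T@np.array([p[0],-p[1],-1]); o=-E[:3,:3].T@E[:3,3]
    return o,d
def px2w(n,uv,z):
    o,d=ray(n,uv); return (o+d*(z-o[2])/d[2])
def w2px(n,P):
    c=vision.calibration(n);E=c["extrinsics"];q=E[:3,:3]@np.asarray(P,float)+E[:3,3]
    x,y=q[0]/-q[2],-q[1]/-q[2]; s=1+c["k1"]*(x*x+y*y)
    return c["mtx"][:2,:2]@[x*s,y*s]+c["mtx"][:2,2]
RNG={"red":((0,8),150),"yellow":((25,33),130),"blue":((105,125),130),"green":((50,75),130),"orange":((9,20),190)}
def mask(im,col):
    h=cv2.cvtColor(im,cv2.COLOR_RGB2HSV); (a,b),s=RNG[col]
    m=(h[...,0]>=a)&(h[...,0]<=b)&(h[...,1]>=s)
    if col=="red": m|=(h[...,0]>=174)&(h[...,1]>=s)
    return m.astype(np.uint8)
E
python3 - <<'E'
from h import *
T=cv2.imread("pics/top0.png")[:,:,::-1].copy(); S=cv2.imread("pics/scene0.png")[:,:,::-1].copy()
def comps(im,col,box,smin=None):
    m=mask(im,col); x0,y0,x1,y1=box; z=np.zeros_like(m); z[y0:y1,x0:x1]=m[y0:y1,x0:x1]
    n,l,st,ce=cv2.connectedComponentsWithStats(z)
    return [(st[i].tolist(),ce[i].round(2).tolist()) for i in range(1,n) if st[i,4]>15]
for col in RNG:
    print(col,"T",comps(T,col,(70,130,310,300)),"S",comps(S,col,(190,140,430,290)))
# mat corners
m=np.array([(147,105),(321,76),(416,458),(236,495)],float); m=(m+.5)/3.5-.5+[310,150]
M=np.array([px2w("top",p,0.004)[:2] for p in m]); print("mat",M, M.mean(0))
o=np.array([(94,340),(227,370),(201,468),(68,437)],float); o=(o+.5)/3.3-.5+[70,130]
O=np.array([px2w("top",p,0.026)[:2] for p in o]); print("out",O,O.mean(0))
for Q in (M,O): print([np.round(Q[(i+1)%4]-Q[i],4).tolist()+[np.linalg.norm(Q[(i+1)%4]-Q[i]).round(4),np.degrees(np.arctan2(*(Q[(i+1)%4]-Q[i])[::-1])).round(1)] for i in range(4)])
# caps pixel colours
for p in [(195,163),(227,205),(273,178),(238,181)]: print(cv2.cvtColor(T[p[1]:p[1]+1,p[0]:p[0]+1],cv2.COLOR_RGB2HSV)[0,0])
E
```

```text
red T [([185, 152, 24, 24, 443], [196.65, 163.26]), ([186, 166, 30, 25, 182], [201.46, 181.78])] S [([261, 199, 23, 20, 374], [271.74, 208.54]), ([257, 227, 30, 25, 336], [271.76, 240.36])]
yellow T [([214, 191, 32, 38, 705], [228.23, 208.21])] S [([261, 169, 20, 14, 230], [270.54, 175.45]), ([257, 201, 4, 7, 16], [258.31, 203.75])]
blue T [([263, 168, 22, 21, 357], [273.48, 177.94]), ([259, 185, 29, 21, 147], [275.27, 197.39])] S [([217, 165, 19, 14, 200], [225.82, 171.44]), ([215, 198, 3, 7, 16], [216.25, 201.38]), ([234, 198, 7, 11, 27], [237.81, 203.78])]
green T [([244, 176, 9, 16, 63], [247.6, 182.43])] S [([235, 207, 24, 20, 261], [246.97, 216.33])]
orange T [] S []
mat [[ 0.6072752  -0.22138356]
 [ 0.62557011 -0.33750048]
 [ 0.38094302 -0.37571827]
 [ 0.36277258 -0.26038256]] [ 0.49414023 -0.29874622]
out [[0.49098864 0.32973993]
 [0.47133345 0.24086802]
 [0.40930003 0.25501132]
 [0.42846524 0.34306021]] [0.45002184 0.29216987]
[[0.0183, -0.1161, np.float64(0.1175), np.float64(-81.0)], [-0.2446, -0.0382, np.float64(0.2476), np.float64(-171.1)], [-0.0182, 0.1153, np.float64(0.1168), np.float64(99.0)], [0.2445, 0.039, np.float64(0.2476), np.float64(9.1)]]
[[-0.0197, -0.0889, np.float64(0.091), np.float64(-102.5)], [-0.062, 0.0141, np.float64(0.0636), np.float64(167.2)], [0.0192, 0.088, np.float64(0.0901), np.float64(77.7)], [0.0625, -0.0133, np.float64(0.0639), np.float64(-12.0)]]
[  2 181 120]
[ 29 136 122]
[112 133  96]
[ 50 122 100]
```

Run:
```python
from h import *
f=lambda p:(np.array(p)+.5)/3.3-.5+[70,130]
caps=dict(red=(419.5,111),yellow=(519,240),blue=(673,159))
disc=dict(red=(434,151),yellow=(528,274),blue=(669,203))
T=cv2.imread("pics/topz.png")
sc=dict(red=(271.3,207.5),yellow=None,blue=None)
for c in caps:
    print(c,"cap",px2w("top",f(caps[c]),.111)[:2].round(4),"disc",px2w("top",f(disc[c]),.011)[:2].round(4))
g=np.array([px2w("top",f(p),.024)[:2] for p in [(517,124),(613,154),(594,217),(495,186)]])
print(g,g.mean(0),[ (np.linalg.norm(d).round(4),np.degrees(np.arctan2(d[1],d[0])).round(1)) for d in np.roll(g,-1,0)-g])
s=lambda p:(np.array(p)+.5)/2.6-.5+[130,110]
for c,p in dict(red=(370,253),yellow=(367,171),blue=(251,160)).items(): print(c,"scene cap",px2w("scene",s(p),.111)[:2].round(4))
gs=np.array([px2w("scene",s(p),.024)[:2] for p in [(300,247),(345,282),(305,308),(268,268)]]); print(gs.mean(0))
os_=np.array([px2w("scene",s(p),.026)[:2] for p in [(633,257),(717,310),(675,348),(588,291)]]); print("outline scene",os_.mean(0))
a=np.array([px2w("top",f(p),.042)[:2] for p in [(145,229),(248,246),(234,314),(127,293)]]);print("amber",a.mean(0))
ms=np.array([px2w("scene",s(p),.004)[:2] for p in [(153,37),(233,62),(106,185),(17,151)]]); print("mat scene",ms.mean(0))
# overlay check: refined positions
for P,l in [((0,0),0)]: pass
```

```text
red cap [0.6144 0.1093] disc [0.6191 0.1121]
yellow cap [0.5347 0.0496] disc [0.5347 0.0494]
blue cap [ 0.5826 -0.0412] disc [ 0.5813 -0.0436]
[[ 0.63302625  0.05598579]
 [ 0.61157465 -0.00702617]
 [ 0.56921792  0.00592931]
 [ 0.59085469  0.07025475]] [0.60116838 0.03128592] [(np.float64(0.0666), np.float64(-108.8)), (np.float64(0.0443), np.float64(163.0)), (np.float64(0.0679), np.float64(71.4)), (np.float64(0.0445), np.float64(-18.7))]
red scene cap [0.6144 0.1112]
yellow scene cap [0.5347 0.0518]
blue scene cap [ 0.5826 -0.0378]
[0.60012821 0.03210332]
outline scene [0.44614669 0.29248682]
amber [0.53309614 0.26483446]
mat scene [ 0.49284545 -0.29476813]
```

```bash
cat >> h.py <<'E'
MC=np.array([0.4935,-0.297]); MY=np.radians(9.1); MX=np.array([np.cos(MY),np.sin(MY)])
def R(yaw): return [180,0,yaw]
def jar(src,zs,dst,zd,yaw_s,yaw_d,zl=0.185,h=0.060,rng=0.004):
    t=robot.current_time_s()
    robot.move_to([*src,zl],R(yaw_s))
    robot.line_to([*src,zs+h],velocity=0.2)
    fingers.gripper_to(0.0,40); g=robot.current_finger_gap()
    robot.line_to([*src,zl],velocity=0.2)
    robot.move_to([*dst,zl],R(yaw_d))
    robot.line_to([*dst,zd+h+0.006],velocity=0.2)
    hit=robot.line_to([*dst,zd+h-rng],velocity=0.03,f_stop=4)
    z=robot.current_tool_pos()[2]; g2=robot.current_finger_gap()
    fingers.gripper_to(1.0)
    robot.line_to([*dst,zl],velocity=0.25)
    print("gap",g,g2,"hit",hit,"z-h",round(z-h,4),"t",t,robot.current_time_s())
E
python3 - <<'E'
from h import *
jar([.5826,-.040],.011,MC-.08*MX,.004,9.1,9.1)
cv2.imwrite("pics/t1.png",vision.grab_frame("top")[:,:,::-1]);cv2.imwrite("pics/s1.png",vision.grab_frame("scene")[:,:,::-1])
E
```

```text
gap 0.5461712597549278 0.5444202994775379 hit True z-h 0.0057 t 1.1 8.5917
```

View pics/t1.png

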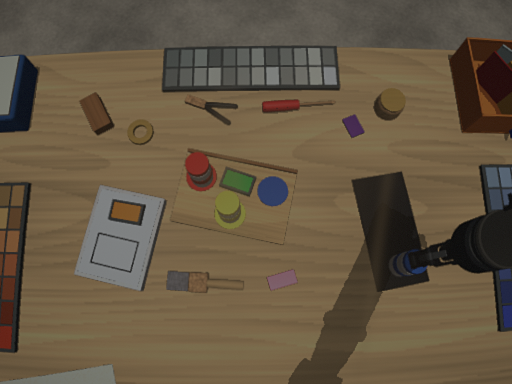

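View pics/s1.png

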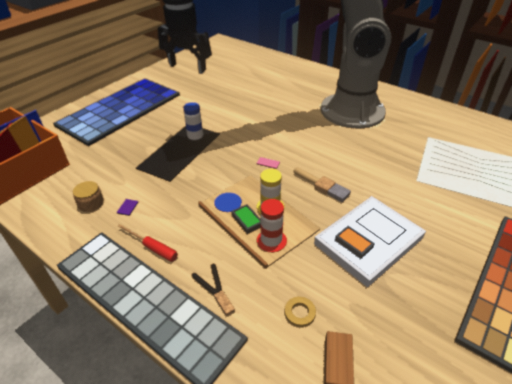

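The blue jar stands upright on the near end of the mat (scene 193,121). The other objects are unmoved. Next, yellow and red.

Run:
```python
from h import *
jar([.5347,.0505],.011,MC,.004,9.1,9.1)
jar([.6144,.110],.011,MC+.08*MX,.004,9.1,9.1)
robot.move_to([.52,-.12,.25],R(0))
cv2.imwrite("pics/s2.png",vision.grab_frame("scene")[:,:,::-1])
cv2.imwrite("pics/t2.png",vision.grab_frame("top")[:,:,::-1])
a=cv2.imread("pics/t2.png")
cv2.imwrite("pics/t2z.png",cv2.resize(a[130:300,70:310],None,fx=3.3,fy=3.3,interpolation=cv2.INTER_CUBIC))
a=cv2.imread("pics/s2.png")
cv2.imwrite("pics/s2z.png",cv2.resize(a[80:270,130:430],None,fx=2.6,fy=2.6,interpolation=cv2.INTER_CUBIC))
```

```text
gap 0.5419470307437037 0.5437309371239634 hit True z-h 0.0056 t 8.6917 15.4333
gap 0.5410880403692356 0.5459079165477463 hit True z-h 0.0058 t 15.4333 22.4833
```

View pics/t2.png

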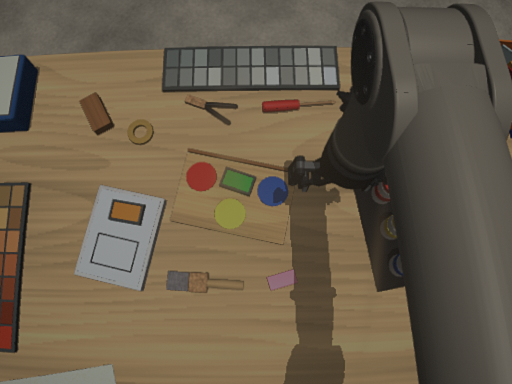

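View pics/t2z.png

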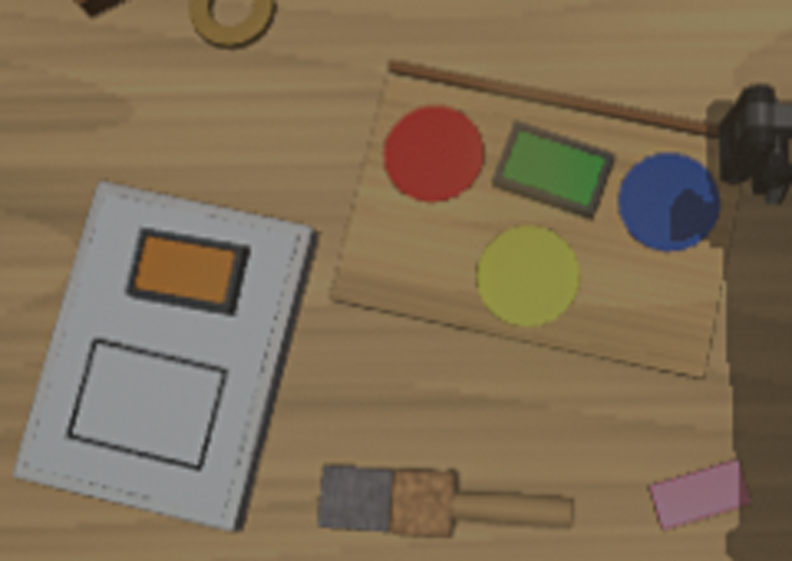

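View pics/s2z.png

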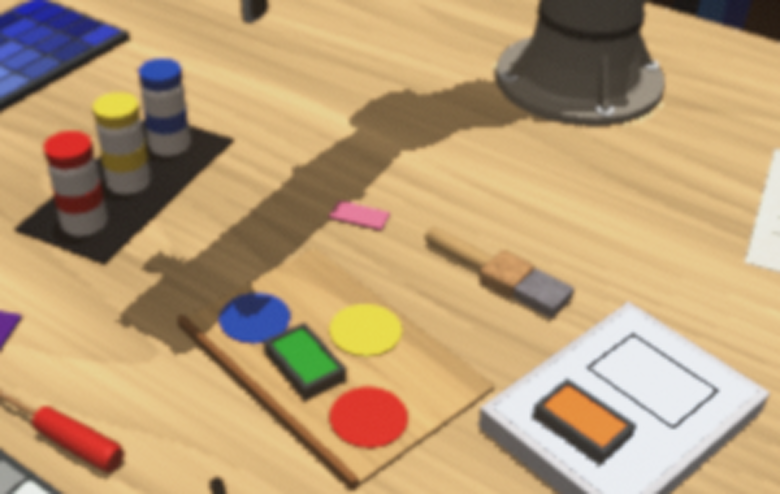

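All three jars stand on the mat, the discs are bare, and the green sample hasn't moved (top-zoom 554,170). Now the sample.

Run:
```python
from h import *
f=lambda p:(np.array(p)+.5)/3.3-.5+[70,130]
s=lambda p:(np.array(p)+.5)/2.6-.5+[130,80]
dt=dict(red=(434.5,153.5),yellow=(528,276),blue=(669,202)); ds=dict(red=(369,417),yellow=(366,329),blue=(255,317))
for c in dt: print(c,px2w("top",f(dt[c]),.011)[:2].round(4),px2w("scene",s(ds[c]),.011)[:2].round(4))
for c,p in dict(red=(69,148),yellow=(118,107),blue=(161,72)).items():
    d=px2w("scene",s(p),.104)[:2]-MC; print(c,(d@MX).round(4),(d@[-MX[1],MX[0]]).round(4))
g=np.array([px2w("scene",s(p),.024)[:2] for p in [(303,325),(346,370),(308,387),(266,346)]]);print(g.mean(0))
c=[.6005,.032]
robot.move_to([*c,.09],R(-17.5))
robot.line_to([*c,.045],velocity=.15)
h=robot.line_to([*c,.012],velocity=.03,f_stop=4)
p=robot.current_tool_pos(); print(h,p,robot.current_contact_force(),robot.current_time_s())
robot.line_to([*c,p[2]+.005],velocity=.05)
cv2.imwrite("pics/s3.png",cv2.resize(vision.grab_frame("scene")[150:270,190:340,::-1],None,fx=4,fy=4))
cv2.imwrite("pics/t3.png",cv2.resize(vision.grab_frame("top")[130:250,170:320,::-1],None,fx=4,fy=4))
```

```text
red [0.6173 0.1118] [0.6164 0.1141]
yellow [0.5334 0.0494] [0.5314 0.0506]
blue [ 0.5819 -0.0436] [ 0.5804 -0.0424]
red 0.0856 0.0067
yellow 0.0033 0.0052
blue -0.0748 0.0048
[0.60211633 0.03493566]
False [0.60073818 0.03206316 0.01228195] [-0.44393158 -0.13899405 -0.13638938] 25.9833
```

View pics/s3.png

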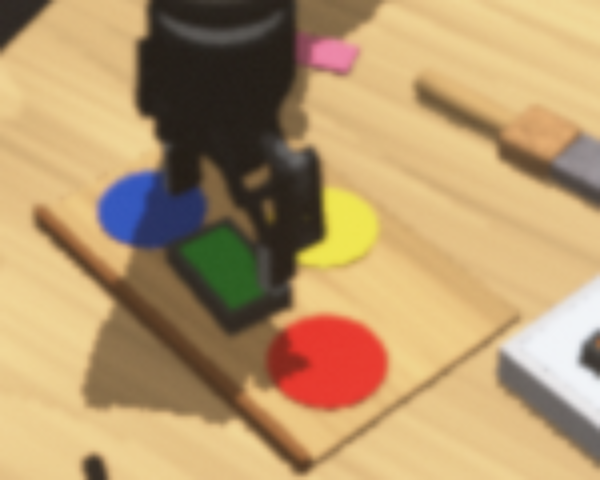

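View pics/t3.png

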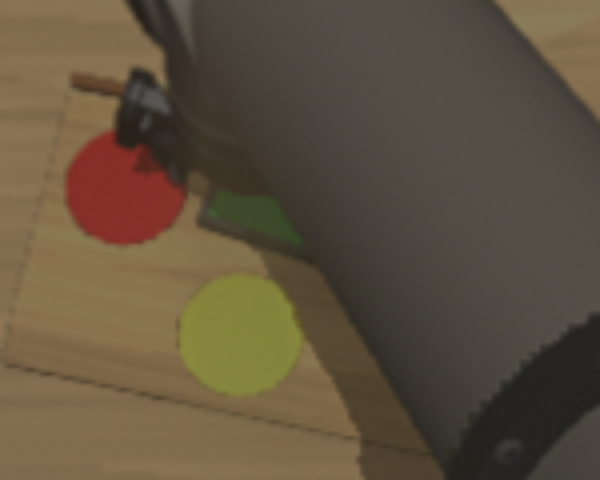

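Run:
```python
from h import *
p=robot.current_tool_pos();print(p,robot.current_eef_rot(),robot.current_finger_gap())
c=np.array([.6005,.032]);a=np.radians(72.5);y=np.array([np.cos(a),np.sin(a)]);x=np.array([y[1],-y[0]])
for r in (.035,.0425,-.035,-.0425):
  for w in (-.011,.011) if abs(r)>.04 else (-.022,.022):
    print(r,w,(w2px("scene",[*(c+r*y+w*x),.013 if abs(r)>.04 else .024])-[190,150])*4)
```

```text
[0.60067549 0.03196439 0.01755579] [-1.79994686e+02 -2.74646218e-02 -1.75053724e+01] 0.9958763444392346
0.035 -0.022 [293.17517943 282.93914957]
0.035 0.022 [229.52177293 316.89363552]
0.0425 -0.011 [285.27939422 312.36502227]
0.0425 0.011 [253.6453534  329.50593579]
-0.035 -0.022 [223.5212552  213.20929881]
-0.035 0.022 [161.36412508 244.18901938]
-0.0425 -0.011 [201.78167117 226.76058239]
-0.0425 0.011 [171.03991956 242.10960299]
```

Run:
```python
from h import *
im=vision.grab_frame("scene")[185:245,220:280,::-1]
im=cv2.convertScaleAbs(im,alpha=1.6,beta=25)
cv2.imwrite("pics/s4.png",cv2.resize(im,None,fx=10,fy=10,interpolation=cv2.INTER_CUBIC))
c=np.array([.6005,.032]);a=np.radians(72.5);y=np.array([np.cos(a),np.sin(a)]);x=np.array([y[1],-y[0]])
for z in (.008,.024): print([((w2px("scene",[*(c+.035*y+w*x),z])-[220,185])*10).round() for w in (-.022,.022)])
for z in (.013,.03,.05): print([((w2px("scene",[*(c+.0425*y+w*x),z])-[220,185])*10).round() for w in (-.011,.011)])
```

```text
[array([433., 405.]), array([275., 490.])]
[array([433., 357.]), array([274., 442.])]
[array([413., 431.]), array([334., 474.])]
[array([413., 380.]), array([333., 423.])]
[array([414., 318.]), array([332., 361.])]
```

View pics/s4.png

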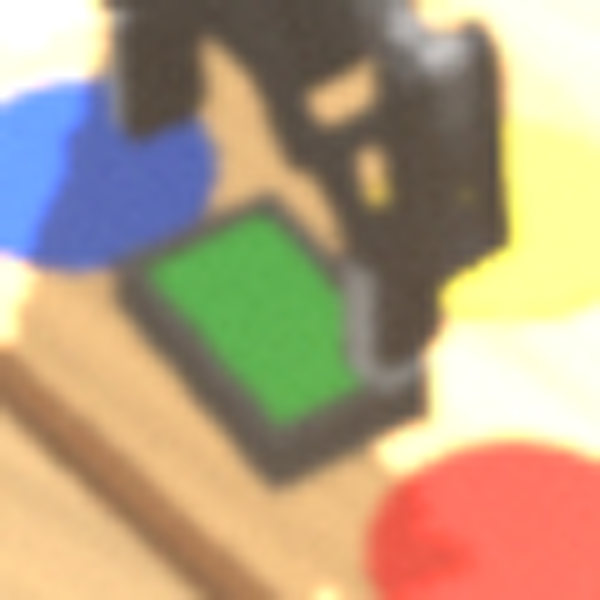

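Run:
```python
from h import *
im=vision.grab_frame("top")[150:210,190:250,::-1]
im=cv2.convertScaleAbs(im,alpha=2.2,beta=25)
cv2.imwrite("pics/t4.png",cv2.resize(im,None,fx=10,fy=10,interpolation=cv2.INTER_CUBIC))
c=np.array([.6005,.032]);a=np.radians(72.5);y=np.array([np.cos(a),np.sin(a)]);x=np.array([y[1],-y[0]])
for z in (.013,.03,.05): 
  for r in (.0425,.057): print(z,r,[((w2px("top",[*(c+r*y+w*x),z])-[190,150])*10).round() for w in (-.011,.011)])
print([((w2px("top",[*(c+.035*y+w*x),.024])-[190,150])*10).round() for w in (-.022,.022)])
```

```text
0.013 0.0425 [array([275., 321.]), array([306., 228.])]
0.013 0.057 [array([212., 302.]), array([243., 210.])]
0.03 0.0425 [array([269., 300.]), array([300., 206.])]
0.03 0.057 [array([205., 281.]), array([236., 187.])]
0.05 0.0425 [array([261., 274.]), array([293., 178.])]
0.05 0.057 [array([196., 254.]), array([228., 159.])]
[array([288., 364.]), array([350., 177.])]
```

View pics/t4.png

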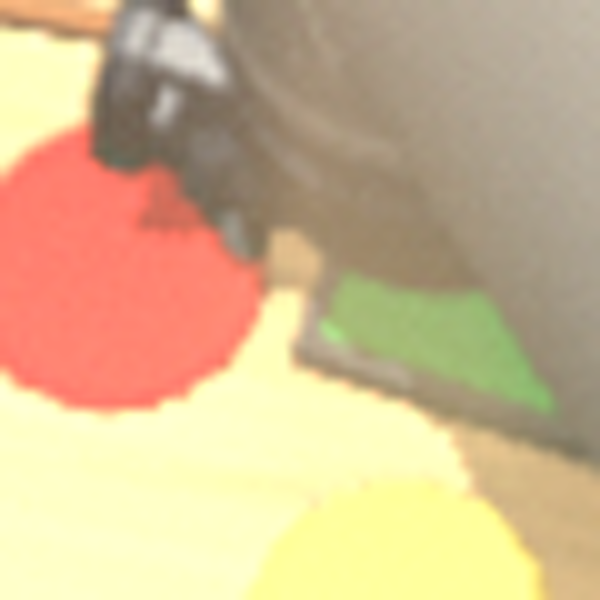

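Run:
```python
from h import *
p=robot.current_tool_pos()
h=robot.line_to([p[0],p[1],-.012],velocity=.02,f_stop=3)
p=robot.current_tool_pos(); print(h,p,robot.current_contact_force(),robot.current_time_s())
for n,(r0,r1,c0,c1) in dict(scene=(185,245,220,280),top=(150,210,190,250)).items():
    im=vision.grab_frame(n)[r0:r1,c0:c1,::-1]
    cv2.imwrite(f"pics/5{n}.png",cv2.resize(cv2.convertScaleAbs(im,alpha=1.8,beta=25),None,fx=9,fy=9,interpolation=cv2.INTER_CUBIC))
```

```text
False [ 0.60054983  0.03198524 -0.01183982] [0.51881903 0.44243601 0.04280338] 28.0583
```

View pics/5scene.png

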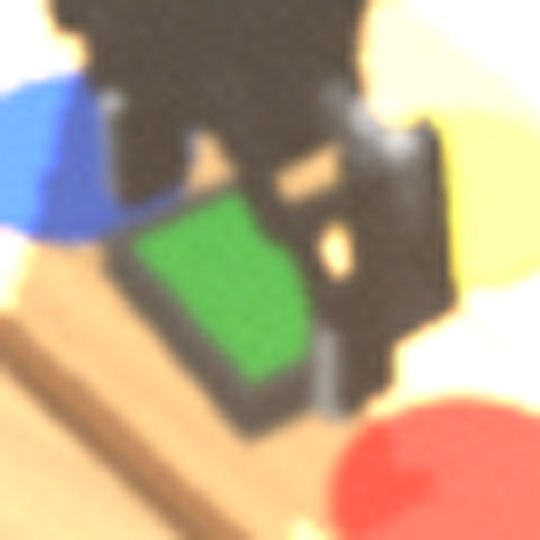

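View pics/5top.png

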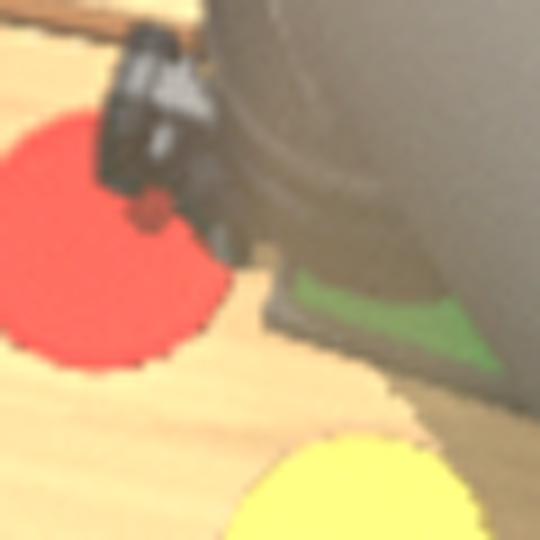

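Run:
```python
from h import *
p=robot.current_tool_pos()
h=robot.line_to([.6005,.032,-.03],velocity=.02,f_stop=3)
p=robot.current_tool_pos(); print(h,p,robot.current_contact_force(),robot.current_time_s())
if h:
    robot.line_to([.6005,.032,p[2]+.004],velocity=.03)
for n,(r0,r1,c0,c1) in dict(scene=(185,245,220,280),top=(150,210,190,250)).items():
    im=vision.grab_frame(n)[r0:r1,c0:c1,::-1]
    cv2.imwrite(f"pics/6{n}.png",cv2.resize(cv2.convertScaleAbs(im,alpha=1.8,beta=25),None,fx=9,fy=9,interpolation=cv2.INTER_CUBIC))
```

```text
True [ 0.60053575  0.03197661 -0.02011699] [-0.31211682  0.16115814  4.75963231] 28.6917
```

View pics/6scene.png

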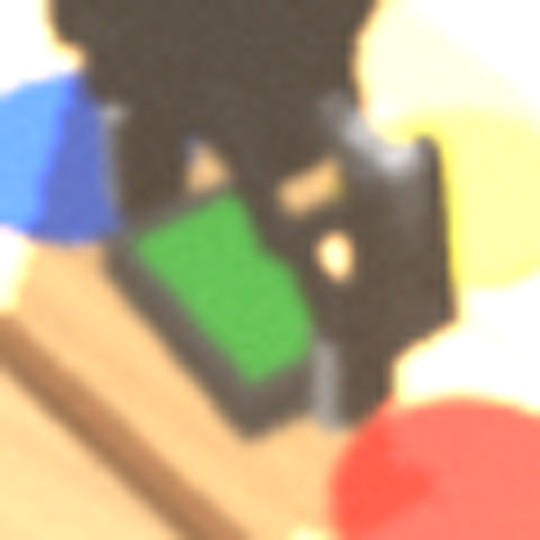

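Run:
```python
from h import *
fingers.gripper_to(0.0,40)
print(robot.current_finger_gap(),robot.current_contact_force(),robot.current_tool_pos())
p=robot.current_tool_pos()
robot.line_to([p[0],p[1],.03],velocity=.1)
print(robot.current_finger_gap(),robot.current_contact_force(),robot.current_time_s())
for n,(r0,r1,c0,c1) in dict(scene=(165,245,205,285),top=(140,220,190,270)).items():
    im=vision.grab_frame(n)[r0:r1,c0:c1,::-1]
    cv2.imwrite(f"pics/7{n}.png",cv2.resize(cv2.convertScaleAbs(im,alpha=1.8,beta=25),None,fx=7,fy=7,interpolation=cv2.INTER_CUBIC))
```

```text
0.8116183992524141 [-0.50068015  0.12038966  2.09889193] [ 0.60070877  0.03203285 -0.01585098]
0.8063197849229767 [-0.3142679   0.97456152 -1.16822348] 30.0083
```

View pics/7scene.png

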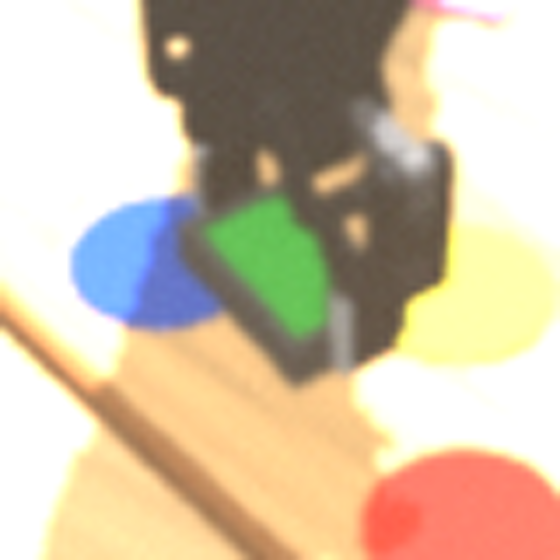

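View pics/7top.png

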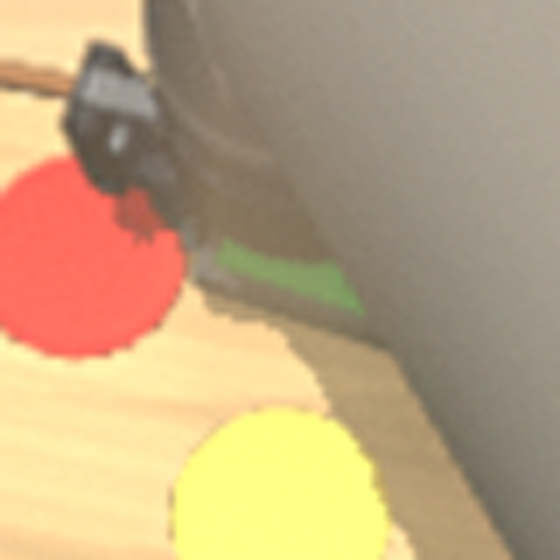

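Run:
```python
from h import *
s=lambda p:(np.array(p)+.5)/7-.5+[205,165]
A=px2w("scene",s((185,233)),.070)[:2];B=px2w("scene",s((295,362)),.070)[:2]
print(A,B,np.linalg.norm(A-B),np.degrees(np.arctan2(*(B-A)[::-1])))
a=np.radians(72.5);y=np.array([np.cos(a),np.sin(a)]);x=np.array([y[1],-y[0]])
print((A+B)/2-.022*x, robot.current_tool_pos())
t=lambda p:(np.array(p)+.5)/7-.5+[190,140]
C=px2w("top",t((192,278)),.070)[:2]; print("top corner(+y,-x):",C,"centre",C+.022*x-.035*y)
```

```text
[ 0.61148672 -0.00257674] [0.63555581 0.06098353] 0.06796491054729621 69.25925778677049
[0.60253949 0.03581892] [0.59982502 0.03168416 0.02903682]
top corner(+y,-x): [0.59280852 0.07235765] centre [0.60326559 0.03236203]
```

Run:
```python
from h import *
robot.line_to([.600,.032,.07],velocity=.15)
robot.move_to([.445,.290,.07],R(-12.2))
robot.line_to([.445,.290,.012],velocity=.15)
print(robot.current_finger_gap(),robot.current_tool_pos(),robot.current_time_s())
for n,(r0,r1,c0,c1) in dict(scene=(170,290,310,430),top=(180,300,70,190)).items():
    im=vision.grab_frame(n)[r0:r1,c0:c1,::-1]
    cv2.imwrite(f"pics/8{n}.png",cv2.resize(im,None,fx=5,fy=5,interpolation=cv2.INTER_CUBIC))
```

```text
0.8122548095341179 [0.44581513 0.28951733 0.01206674] 32.2083
```

View pics/8scene.png

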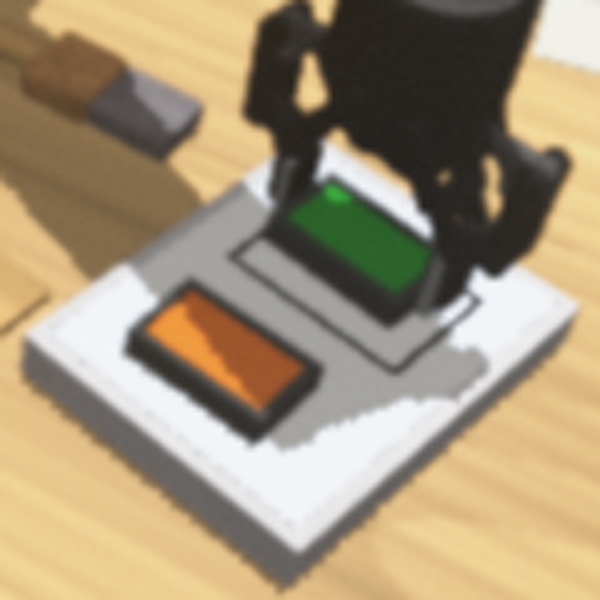

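View pics/8top.png

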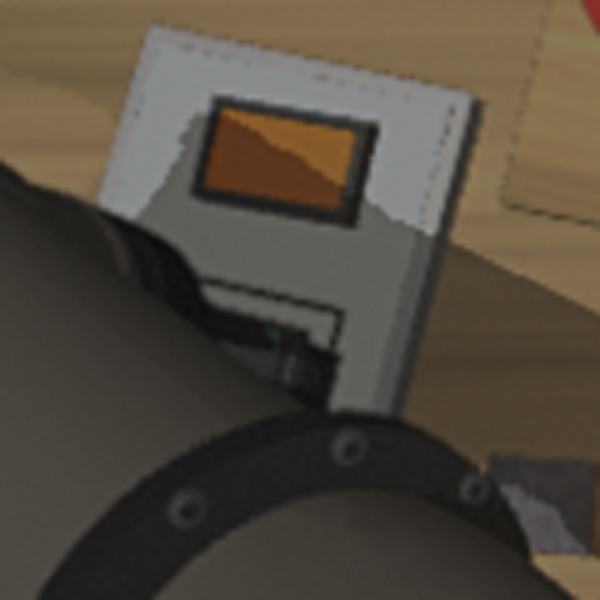

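Run:
```python
from h import *
s=lambda p:(np.array(p)+.5)/5-.5+[310,170]
a=np.radians(77.8);y=np.array([np.cos(a),np.sin(a)]);x=np.array([y[1],-y[0]])
for z,P in ((.036,[(265,238),(388,325)]),(.052,[(268,213),(388,295)])):
    A,B=[px2w("scene",s(p),z)[:2] for p in P]
    print((A+B)/2-.022*x,np.linalg.norm(A-B),np.degrees(np.arctan2(*(B-A)[::-1])))
O=[px2w("scene",s(p),.026)[:2] for p in [(233,257),(397,370),(478,298)]]
print("outline",O,(O[0]+O[2])/2)
t=lambda p:(np.array(p)+.5)/5-.5+[70,180]
O=[px2w("top",t(p),.026)[:2] for p in [(340,313)]]; print(O)
```

```text
[0.44362688 0.28913275] 0.0673117795503796 76.3816151576486
[0.44369092 0.28649498] 0.06427343069470731 77.09025420600574
outline [array([0.46692238, 0.2425879 ]), array([0.48523348, 0.32882519]), array([0.42480704, 0.34117283])] [0.44586471 0.29188036]
[array([0.47043642, 0.24262908])]
```

Run:
```python
from h import *
robot.line_to([.4475,.2935,.008],velocity=.05)
h=robot.line_to([.4475,.2935,-.003],velocity=.02,f_stop=3)
print(h,robot.current_tool_pos())
fingers.gripper_to(1.0)
robot.line_to([.4475,.2935,.12],velocity=.15)
robot.move_to([.45,.0,.20],R(0))
print(robot.current_time_s(),robot.current_contact_force())
for n,(r0,r1,c0,c1) in dict(scene=(170,290,310,430),top=(180,300,70,190)).items():
    im=vision.grab_frame(n)[:,:,::-1]; cv2.imwrite(f"pics/9{n}f.png",im)
    cv2.imwrite(f"pics/9{n}.png",cv2.resize(im[r0:r1,c0:c1],None,fx=5,fy=5,interpolation=cv2.INTER_CUBIC))
```

```text
True [0.447709   0.29363083 0.00210679]
35.3917 [-0.37623422  1.55777867  1.20001144]
```

View pics/9top.png

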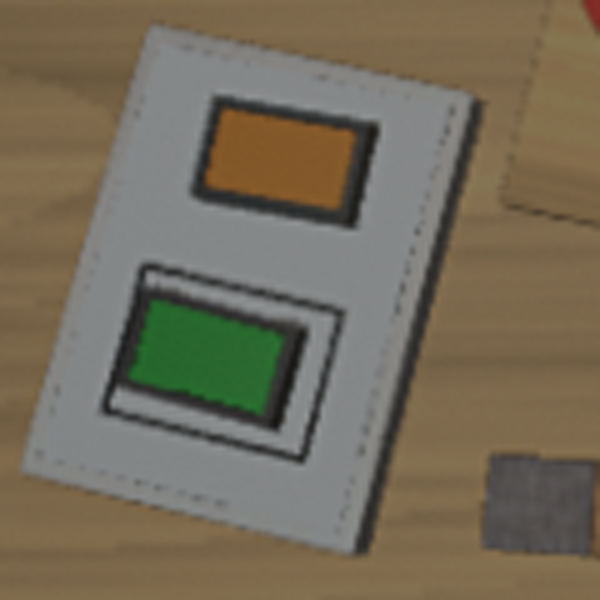

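View pics/9scenef.png

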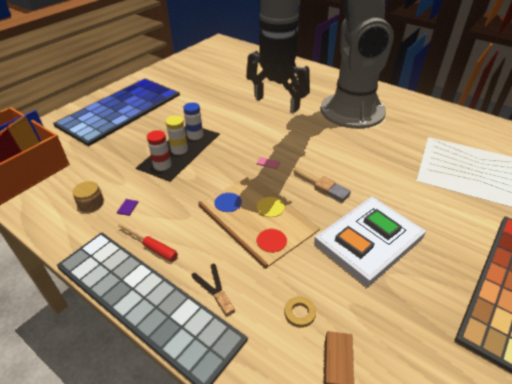

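Run:
```python
from h import *
t=lambda p:(np.array(p)+.5)/5-.5+[70,180]
a=np.radians(77.8);y=np.array([np.cos(a),np.sin(a)]);x=np.array([y[1],-y[0]])
O=np.mean([px2w("top",t(p),.026)[:2] for p in [(143,268),(341,312),(302,461),(104,411)]],0)
def loc(P,z):
    d=px2w("top",t(P),z)[:2]-O; return (d@x).round(4),(d@y).round(4)
print(O)
print("base -y corners",loc((308,326),.026),loc((280,430),.026))
print("top +y corners",loc((145,292),.042),loc((116,386),.042))
s=cv2.imread("pics/9scene.png");
# glass centroid
for n in("top","scene"):
    im=cv2.imread(f"pics/9{n}f.png")[:,:,::-1].copy();h=cv2.cvtColor(im,cv2.COLOR_RGB2HSV)
    m=((h[...,0]>45)&(h[...,0]<75)&(h[...,1]>90)).astype(np.uint8)
    m[:, :70]=0
    if n=="top": m[:,200:]=0
    else: m[:,:340]=0
    k,l,st,ce=cv2.connectedComponentsWithStats(m);i=1+st[1:,4].argmax()
    w=px2w(n,ce[i],.042)[:2];r=cv2.minAreaRect(cv2.findNonZero((l==i).astype(np.uint8)));print(n,st[i],w,((w-O)@x).round(4),((w-O)@y).round(4))
cv2.imwrite("pics/9s.png",s)
```

```text
[0.44959794 0.29267515]
base -y corners (np.float64(0.0228), np.float64(-0.0325)) (np.float64(-0.0219), np.float64(-0.0319))
top +y corners (np.float64(0.0208), np.float64(0.0346)) (np.float64(-0.0196), np.float64(0.0361))
top [ 96 240  31  23 473] [0.45044279 0.29420591] 0.0005 0.0017
scene [368 211  30  22 313] [0.44901336 0.29509179] -0.0011 0.0022
```

View pics/9scene.png

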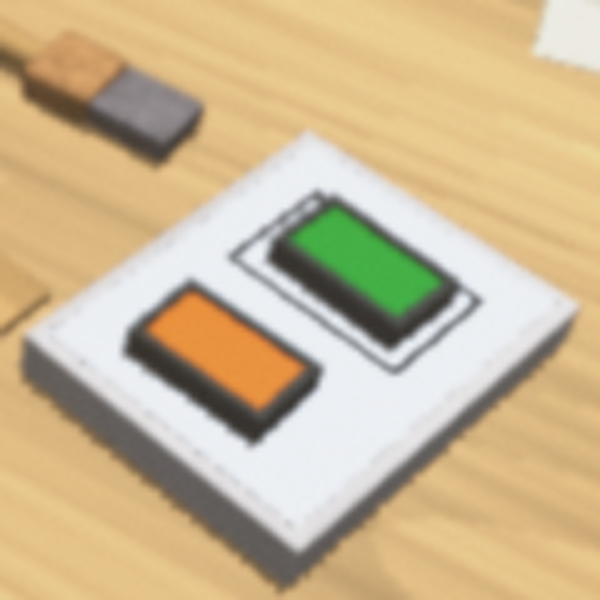

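The green sample lies inside the outline, about 2 mm from its centre. The amber sample and the jars haven't moved. Now the jars go back.

Run:
```python
from h import *
jar(MC+.08*MX,.0045,[.616,.110],.011,9.1,9.1)
jar(MC,.0045,[.533,.048],.011,9.1,9.1)
jar(MC-.08*MX,.0045,[.5815,-.043],.011,9.1,9.1)
robot.move_to([.35,-.25,.25],R(0))
print(robot.current_time_s(),robot.current_contact_force())
for n,(r0,r1,c0,c1) in dict(scene=(140,300,190,430),top=(130,300,70,310)).items():
    im=vision.grab_frame(n)[:,:,::-1]; cv2.imwrite(f"pics/10{n}f.png",im)
    cv2.imwrite(f"pics/10{n}.png",cv2.resize(im[r0:r1,c0:c1],None,fx=3.3,fy=3.3,interpolation=cv2.INTER_CUBIC))
```

```text
gap 0.5395803566921273 0.5444485130758304 hit True z-h 0.0127 t 35.4917 42.1583
gap 0.5420779560199417 0.543259501384682 hit True z-h 0.013 t 42.1583 49.0333
gap 0.5488841582897726 0.5491418877623907 hit True z-h 0.0129 t 49.0333 55.6417
56.85 [-0.37850382 -0.57151184 -0.71600668]
```

View pics/10top.png

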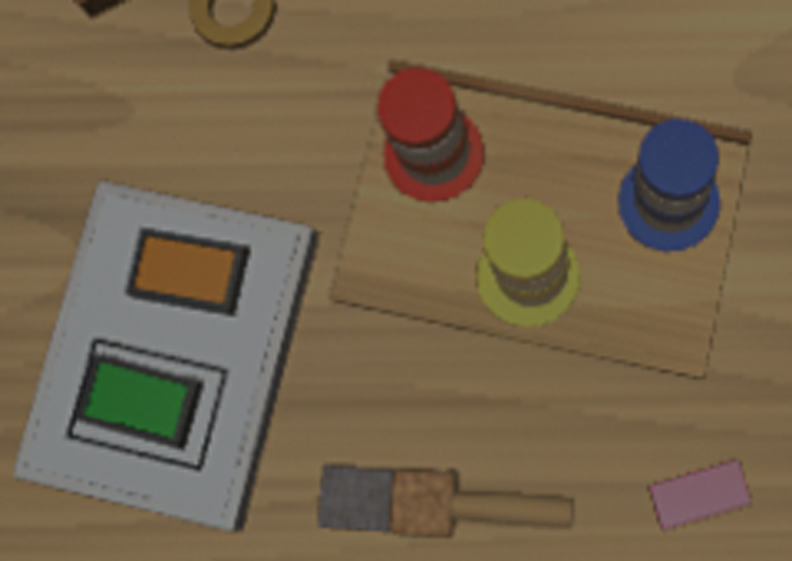

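View pics/10scene.png

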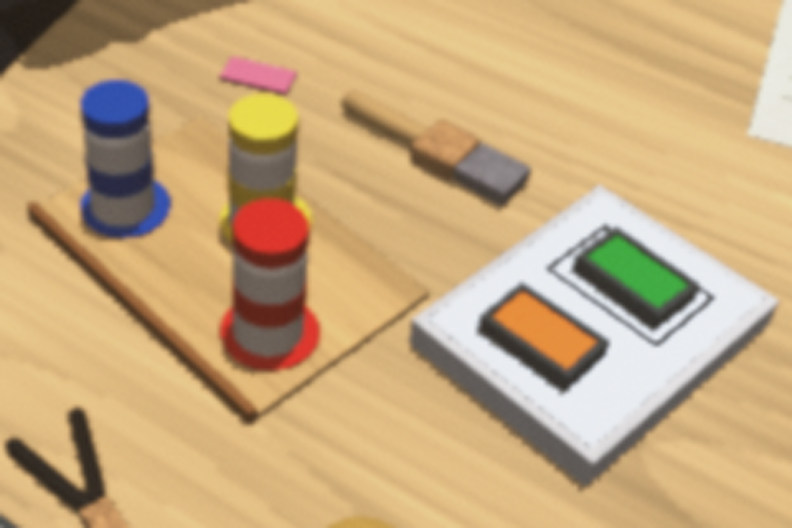

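Run:
```python
from h import *
f=lambda p:(np.array(p)+.5)/3.3-.5+[70,130]
s=lambda p:(np.array(p)+.5)/3.3-.5+[190,140]
ct=dict(red=(417,107),yellow=(525,238),blue=(679,157)); cs=dict(red=(271,226),yellow=(264,117),blue=(115,103))
dt=dict(red=(434.5,153),yellow=(528,275),blue=(669,202)); 
s0=lambda p:(np.array(p)+.5)/2.6-.5+[130,80]
ds=dict(red=(369,417),yellow=(366,329),blue=(255,317))
for c in ct:
    print(c,"top",((px2w("top",f(ct[c]),.111)-px2w("top",f(dt[c]),.011))[:2]*1000).round(1),"scene",((px2w("scene",s(cs[c]),.111)-px2w("scene",s0(ds[c]),.011))[:2]*1000).round(1))
```

```text
red top [-0.7 -1. ] scene [ 1.  -1.4]
yellow top [ 1.8 -3.3] scene [ 3.9 -1.7]
blue top [ 1.8 -1.2] scene [3.5 0.5]
```

Both cameras put every jar within about 4 mm of its disc centre, so I'm handing the job in.

Run:
```python
from h import *
workorder.close_job(); print(robot.current_time_s())
```

```text
the job is handed in; nothing more can be done
the job is handed in; nothing more can be done
```

I handed the job in at about 57 s of the 144 s. All three jars went to the mat, the green sample went into the outline on the light box, and then each jar went back to its own disc. `close_job` gives no verdict, so the results below come from my own checks.

**Last checks, from both cameras:**
- **Jars:** each stands upright, with its cap 1–4 mm from its disc centre (limit 13 mm). I did not measure the bases separately.
- **Green sample:** it lies flat, about 2 mm from the outline's centre (limit 12 mm), with its long side along the outline.
- **Amber sample:** it looked unmoved in the pictures. I did not measure it again at the end.
- **Gripper:** it was open and clear of everything when I handed in.

**What disagreed:**
- **Fingertip height:** the open fingertips touched the board with the TCP at z = -0.020, about 30 mm higher relative to the TCP than I had worked out from the description. I found the grasp height for the sample by touch instead. By the same offset, the jars were probably gripped nearer their caps than planned.
- **Horizontal offset:** the robot's and the cameras' positions differed by about 3–5 mm. I corrected for this when placing the sample and the jars.

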